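# Load and latch a reference module in the bench test fixture

### The job

Put the reference module with the yellow label into the blue nest of the test fixture, fully seated, and let go of it. Then swing the fixture's handle by its red grip over the module, letting it ride up over the cam and drop fully down into the locking notch, without forcing it against the cam or the end stop, and leave the other things on the bench where they are.

Things in the scene. Friction and masses are not known exactly. Their poses are not given: they have to be found in the camera images.
- module: The reference module with the YELLOW label on top: a black box 50 (its x) x 60 (its y) x 50 mm high, about 0.3 kg. Origin: centre of its underside. Stands loose on the bench at a yaw of up to 0.5 rad either way; it may be loaded either way round.
- spare_green: Another black module of the same size with a GREEN label. Leave it alone. Origin: centre of its underside.
- spare_white: Another black module of the same size with a WHITE label. Leave it alone. Origin: centre of its underside.
- fixture: Fixed test fixture: aluminium base 150 (x) x 210 (y) x 20 mm; origin centre of underside, robot on its -x side. Carries nest, handle post and a steel cam track (radius 51 mm about the post, far side): ramp 0.68 rad long, level crest 0.15 rad, then the notch and an orange end stop. The cam ring's setting differs by +-0.38 rad from start to start and is not measured, only seen or felt.
- bay (a point): Centre of the nest's floor, 20 mm above the bench, axes as the fixture. The nest is a blue frame 54 (x) x 64 (y) mm inside with walls 6 mm thick and 12 mm high, so the module (x along x) has 2 mm of play each side. Seated, the module's underside is on this point and its top 70 mm above the bench.
- pivot (a point): On the handle's vertical axis, at the top of the base (20 mm above the bench); 65 mm from bay along the fixture's +y. Axes as the fixture.
- handle: The swinging handle: a grey bar 20 mm wide and 12 mm thick, with the red grip at one end and at the other a short tail whose brass pin rides on the cam track. Origin on the axis at the underside of the bar, 76 mm above the bench when the handle is down (6 mm above a seated module), and its own -x points to the grip.
- grip (a point): Middle of the upright red grip: round post 16 mm across, 37 mm high, on the bar's end, 115 mm from the axis. Handle down: this point is 106.5 mm, the grip's top 125 mm, the bar's top 88 mm above the bench. The handle rises 10 mm on the cam: leave fingertips that much room above the bar, and do not clamp the grip so that it cannot rise and fall.
- swing (a joint): Turn of the handle, rad, counter-clockwise from above: at 0 the grip points to the fixture's -x (open), at 1.57 to its -y, over the nest. Starts between -0.4 and 0.05 and stays where left. The climb begins between 0.2 and 1.0 (see fixture); locked in the notch it reads between 1.13 and 2.01, with 0.08 rad of play before a rigid stop.
- lift (a joint): How far the handle has risen, m: 0 when down (open or in the notch), about 0.009 on the crest. A spring presses it down with 6 to 8 N, its weight adds 3 N. Pushing it up the ramp sideways at the grip takes 4 to 10 N. More than about 16 N at the grip against the stop, or holding the grip down on the ramp, is forcing.
- tape: Cream roll of tape, 100 mm across, lying. Bystander.
- screwdriver: Screwdriver with orange handle. Bystander.
- meter: Yellow hand-held meter, 170 x 85 x 35 mm. Bystander.
- decade_box: Black box with two terminals, 90 x 75 x 45 mm. Bystander.
- cleaner: White bottle, 50 mm across, 130 mm high. Bystander.

How it is judged:
By the outcome, as a careful person would: the job done as asked, in the order asked, and still so for the second after the job is handed in, with the robot touching nothing.
It also fails if it takes over 67 s, if anything falls off the work surface, if the arm or the gripper's body presses on something with over 40 N, if the wrist force passes 120 N, or if a joint passes its speed limit or range.

### The arm

A 6-joint arm with a two-finger parallel gripper is mounted at the origin on the work surface. World frame = base frame: x ahead of the robot, y to its left, z up, the work surface at z = 0. Lengths are in m, angles in degrees, forces in N, time in s.
With the tool pointing down it reaches from about 0.25 to 0.725 m from the base axis. Payload 9.7 kg.
Tool frame: the origin (TCP) lies midway between the tips of the shut fingers; the grasp point (between the pads) lies 19 mm behind it; z points along the fingers, y is the line along which they close (so a half turn about z gives the same grasp; the last joint's range is limited). The gripper opens to 85 mm and grips with 20 to 120 N. Pads are 22 mm wide; open, the fingers measure 114 mm over their backs; the gripper's body (76 mm by 85 mm) begins 54 mm behind the grasp point. The pads swing forward as they close: fully open they stand 13 mm farther back than shut.
Start: joints at [73.396, 4.979, 10.078, 95.1, 0, 90], TCP at [0.157, 0.527, 0.231] pointing down, gripper open.
Joint ranges: [-179.16, 179.16], [-48.56, 103.87], [-65.8, 70.77], [-126.05, 130.52], [-82.76, 87.17], [-180, 180]. Speed limits (degrees/s): [127.2, 127.2, 147.25, 180, 180, 180].

### API

Orientations are given as [roll, pitch, yaw] about the fixed x, y, z axes, in that order (R = Rz(yaw) Ry(pitch) Rx(roll)).
In Python, from workcell import * gives the robot as it stands.
- The arm moves only by the tool servo_tool, never from a script. Its argument "moves" is a list of rows, each a list of 4 numbers: the shift along the world's x, y, z in normalised numbers (1 is 1000 mm), then the turn about the world's z in a scale on which 1.0 is 180 degrees. A call has 1 to 20 rows; each row is the pose to reach, as a shift and turn from the pose commanded when the call began; what a row does not reach only later rows make up. A row lasts 1/12 s, in which the tool goes at most 41.7 mm and 7.16 degrees, less where a joint would pass 70% of its speed; a pose out of reach is approached as far as the arm can. A shift or turn number past 1, either way, is cut back to 1. A call with a gripper value outside its range is refused whole. "claw" is the closure, from 0 (fully open) to 1 (shut), set as the call begins (left out, the last holds). The fingers move at their own pace and stop on an object; "force" is the grip in N (left out, the last holds). Time passes only in rows, so rows that repeat a pose let the fingers close. It gives the time, the measured TCP pose, the force, the opening and the grip force at its end, in the units of the state.
- get_obs(): the state, without advancing time (a new reading comes with each control period).
- camera(name): name is "side" or "top"; returns the picture (400x640x3 uint8, red, green, blue); there is no depth.
- get_calibration(name): a dict with "fx", "fy", "cx", "cy" (pixels), "k1" (the pictures are not rectified: a ray, as slopes to the right and down, at radius r is drawn at 1 + k1 r^2 times it, then the intrinsics apply), "rvec" (rotation vector, rad) and "tvec" (3), from world to camera coordinates, as OpenCV has them. Camera axes: x right, y down, z forward; pixel columns grow to the right and rows downward; lengths in m; the calibration is good to about 2 mm. A picture is of the moment at which its call begins. get_calibration takes no time and is no camera call.
- job_done(): hands the job in; it is judged then, once.
The state is a dict: "time": time; "q": joint angles; "qd": joint speeds; "joint_efforts": joint torques, N m; "ee_pos": TCP position; "tcp_rot": TCP orientation; "wrist_force": force on the tool from outside, world axes, zero at the start; "torque": the same for the moment, N m; "opening": finger opening in m; "grasp_force": force on a finger pad.
Only numpy, scipy, OpenCV 4.12 (cv2) and the standard library are available. Lean on these libraries where they do the work, as an engineer would, in place of code of your own. Each camera call takes 0.05 s, during which the arm holds its last target. There are 200 camera calls.

## Working session

There is one attempt and no reset: what is moved stays moved. The work goes in short steps, Python scripts to look and compute and a tool call to move; the robot and the scene stay as the last step left them, time stands still between calls to the robot, and variables do not carry over. Pictures are saved under pics/ and viewed, at most 10 in all, crops included, and the job is handed in when it is done.

Besides the shell and the picture viewer there is one more tool, called after ">>>" as name([rows], argument=value, ...), one row to a line, values as JSON. servo_tool: Moves the arm, as the interface text tells. Its arguments: {"type":"object","properties":{"moves":{"type":"array","items":{"type":"array","items":{"type":"number"}}},"claw":{"type":"number"},"force":{"type":"number"}},"required":["moves"]}

```bash
ls; mkdir -p pics; python3 - <<'E'
from workcell import *
import cv2
for n in ("top","side"):
    im=camera(n); cv2.imwrite(f"pics/{n}0.png",im[:,:,::-1]); print(n,get_calibration(n))
print(get_obs())
E
```

```text
pics
top {'fx': 515.7836272079861, 'fy': 515.7836272079861, 'cx': 316.8553942974684, 'cy': 202.31282964565742, 'k1': -0.11138745290032132, 'rvec': array([ 2.15882207, -2.13309124,  0.13700375]), 'tvec': array([-0.03753202,  0.56389868,  1.58922977])}
side {'fx': 435.6803229639648, 'fy': 435.6803229639648, 'cx': 317.9714218824697, 'cy': 202.57966316635955, 'k1': -0.11348794258528837, 'rvec': array([ 0.67976885, -2.54541354,  1.26241079]), 'tvec': array([0.48264623, 0.26324136, 1.45218457])}
{'time': 0.1, 'q': array([7.33964405e+01, 5.00927137e+00, 1.00395364e+01, 9.50990860e+01,
       1.31056312e-03, 8.99998891e+01]), 'qd': array([ 0.0257322 ,  0.01738729,  0.12394327,  0.0016744 , -0.06406236,
       -0.04929789]), 'joint_efforts': array([ 2.05698285e-05, -5.21558225e+01,  4.65655160e+01,  1.60503091e-02,
       -6.77208664e-05,  9.75793654e-06]), 'ee_pos': array([0.15709873, 0.52688047, 0.23064613]), 'tcp_rot': array([-1.79931179e+02, -1.31069544e-03,  1.63396550e+02]), 'wrist_force': array([-0.22888889, -0.17904864, -0.54536884]), 'torque': array([ 0.01713764, -0.03223198, -0.02647766]), 'grasp_force': 0.0, 'opening': 0.08541153913504092}
```

View pics/top0.png

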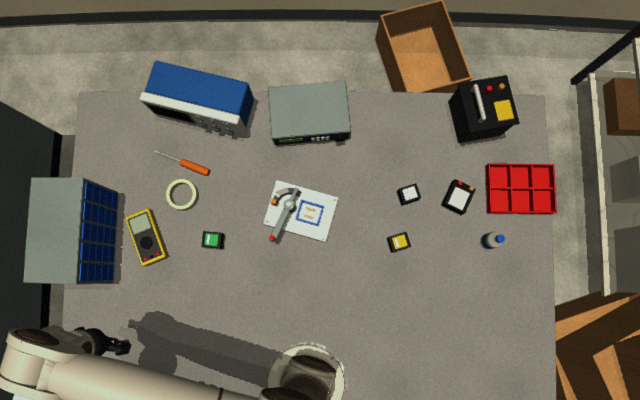

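View pics/side0.png

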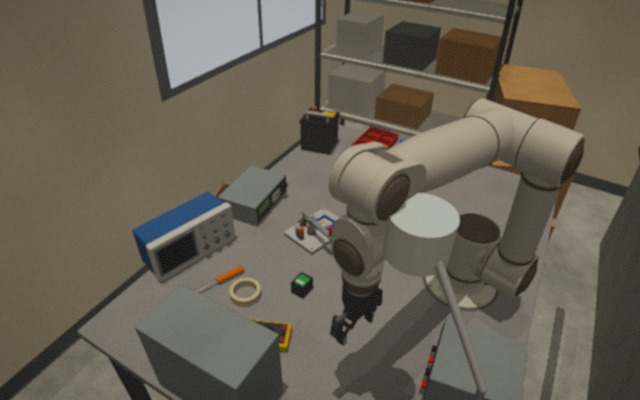

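The top view shows the yellow module at about (399,242), the fixture at about (300,211) with the red grip at (272,238), and an orange stop at (275,201). In the side view the arm hides the yellow module.

```bash
cat > h.py <<'E'
from workcell import *
import cv2, numpy as np
def cal(n):
    c=get_calibration(n); R=cv2.Rodrigues(np.array(c["rvec"]))[0]; return c,R,np.array(c["tvec"])
def ray(n,uv):
    c,R,t=cal(n); K=np.array([[c["fx"],0,c["cx"]],[0,c["fy"],c["cy"]],[0,0,1]])
    p=cv2.undistortPoints(np.array([[uv]],float),K,np.array([c["k1"],0,0,0,0]))[0,0]
    d=R.T@np.array([p[0],p[1],1]); return -R.T@t,d/np.linalg.norm(d)
def onz(n,uv,z):
    o,d=ray(n,uv); return o+d*(z-o[2])/d[2]
def tri(uvt,uvs):
    A=np.zeros((3,3));b=np.zeros(3);L=[ray("top",uvt),ray("side",uvs)]
    for o,d in L:
        P=np.eye(3)-np.outer(d,d);A+=P;b+=P@o
    x=np.linalg.solve(A,b); return x,[np.linalg.norm(np.cross(x-o,d)) for o,d in L]
def proj(n,X):
    c,R,t=cal(n); K=np.array([[c["fx"],0,c["cx"]],[0,c["fy"],c["cy"]],[0,0,1]])
    return cv2.projectPoints(np.array([X],float),np.array(c["rvec"]),t,K,np.array([c["k1"],0,0,0,0]))[0][0,0]
def blobs(im,lo,hi,box,amin=6):
    """HSV mask blobs in box x0,y0,x1,y1 -> area, centroid, minAreaRect"""
    x0,y0,x1,y1=box; hsv=cv2.cvtColor(im[y0:y1,x0:x1],cv2.COLOR_RGB2HSV)
    m=cv2.inRange(hsv,np.array(lo),np.array(hi)); out=[]
    n,lab,st,ce=cv2.connectedComponentsWithStats(m)
    for i in range(1,n):
        if st[i,4]>=amin:
            pts=np.argwhere(lab==i)[:,::-1].astype(np.float32)+[x0,y0]
            out.append((int(st[i,4]),ce[i]+[x0,y0],cv2.minAreaRect(pts.astype(np.float32))))
    return sorted(out,key=lambda o:-o[0])
E
python3 - <<'E'
from h import *
t=cv2.imread("pics/top0.png");s=cv2.imread("pics/side0.png")
a=cv2.resize(t[172:250,252:346],None,fx=5,fy=5,interpolation=cv2.INTER_CUBIC)
b=cv2.resize(s[195:265,275:345],None,fx=5,fy=5,interpolation=cv2.INTER_CUBIC)
c=cv2.resize(t[225:260,380:420],None,fx=5,fy=5,interpolation=cv2.INTER_CUBIC)
W=np.zeros((600,800,3),np.uint8);W[:390,:470]=a;W[:350,470:][:, :330]=b[:,:330];W[400:575,:200]=c
cv2.imwrite("pics/crop0.png",W)
t=t[:,:,::-1].copy();s=s[:,:,::-1].copy()
B=(252,172,346,250)
print("blue",blobs(t,(100,90,60),(130,255,255),B))
print("red",blobs(t,(0,120,60),(6,255,255),B),blobs(t,(172,120,60),(180,255,255),B))
print("orange",blobs(t,(7,120,60),(18,255,255),B))
print("white",blobs(t,(0,0,170),(180,40,255),B,50))
print("yel",blobs(t,(18,90,60),(35,255,255),(380,225,420,260)))
print("blk",blobs(t,(0,0,0),(180,255,45),(380,225,420,260)))
S=(275,195,345,265)
print("side blue",blobs(s,(100,90,60),(130,255,255),S))
print("side red",blobs(s,(0,120,60),(6,255,255),S),"or",blobs(s,(7,120,60),(18,255,255),S))
E
```

```text
blue [(137, array([309.05109489, 211.99270073]), ((309.3207702636719, 212.37734985351562), (23.626014709472656, 20.329362869262695), 15.945395469665527))]
red [(29, array([271.4137931 , 237.55172414]), ((271.5, 237.5), (5.0, 5.0), 90.0))] []
orange [(32, array([273.625, 201.375]), ((273.5, 201.5), (5.0, 5.0), 90.0))]
white [(1464, array([309.47404372, 211.37090164]), ((300.25469970703125, 210.3584747314453), (64.69682312011719, 45.878421783447266), 15.945395469665527)), (366, array([274.59836066, 211.82513661]), ((274.9881591796875, 207.9221954345703), (16.14997100830078, 36.95919418334961), 28.178592681884766)), (263, array([309.30038023, 212.65019011]), ((309.2452697753906, 212.64151000976562), (19.505197525024414, 15.933823585510254), 15.945395469665527))]
yel [(164, array([399.6402439 , 241.23780488]), ((399.24530029296875, 241.35850524902344), (13.461333274841309, 14.010775566101074), 74.05460357666016))]
blk [(65, array([391.04615385, 244.44615385]), ((391.5999755859375, 244.8000030517578), (16.800003051757812, 8.400001525878906), 53.130104064941406)), (33, array([406.36363636, 240.21212121]), ((405.922607421875, 240.1615447998047), (6.784938335418701, 16.16411590576172), 3.814074993133545))]
side blue [(25, array([325.28, 218.  ]), ((325.7923583984375, 217.6615447998047), (17.116792678833008, 4.8373541831970215), 7.125016689300537))]
side red [(18, array([330.61111111, 230.83333333]), ((330.51922607421875, 230.90383911132812), (2.1572775840759277, 8.236878395080566), 11.309932708740234))] or [(53, array([300.69811321, 231.32075472]), ((300.3475646972656, 231.3719482421875), (4.527693271636963, 13.030921936035156), 6.340191841125488))]
```

View pics/crop0.png

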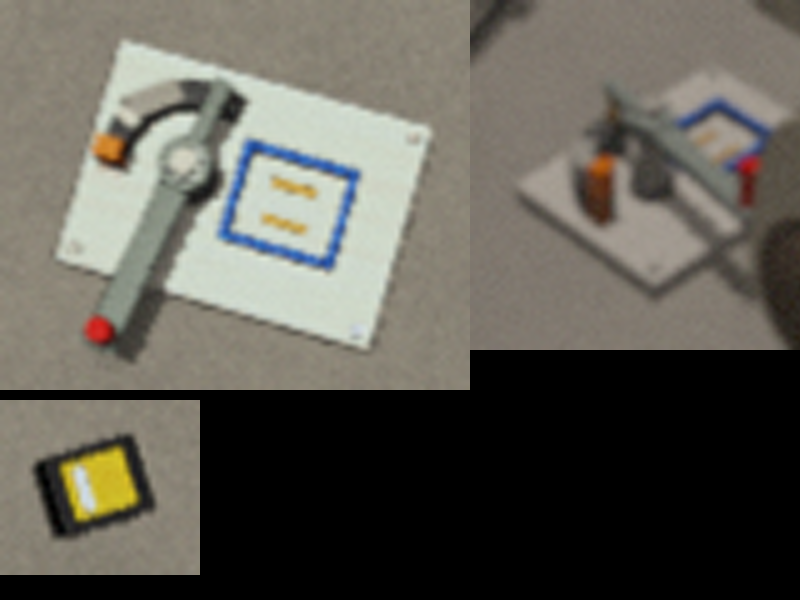

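The crop shows the plate, with the hub at top px ≈(289,205), the blue nest at (309,212), the orange stop at (274,201) and the red grip at (272,238). The module label is at (400,241).

```bash
cat >> h.py <<'E'
def maskrect(im,lo,hi,box,z,close=0,n="top",sc=4):
    """mask (supersampled) -> minAreaRect in world plane z (m)"""
    x0,y0,x1,y1=box; im2=cv2.resize(im[y0:y1,x0:x1],None,fx=sc,fy=sc,interpolation=cv2.INTER_CUBIC)
    m=cv2.inRange(cv2.cvtColor(im2,cv2.COLOR_RGB2HSV),np.array(lo),np.array(hi))
    if close: m=cv2.morphologyEx(m,cv2.MORPH_CLOSE,np.ones((close,close)))
    m=cv2.morphologyEx(m,cv2.MORPH_OPEN,np.ones((3,3)))
    k,lab,st,ce=cv2.connectedComponentsWithStats(m); i=1+np.argmax(st[1:,4])
    h=cv2.convexHull(np.argwhere(lab==i)[:,::-1].astype(np.float32))[:,0]
    w=np.array([onz(n,((p+.5)/sc-.5)+[x0,y0],z)[:2] for p in h])*1000
    return cv2.minAreaRect(w.astype(np.float32)),w
E
python3 - <<'E'
from h import *
t=cv2.imread("pics/top0.png")[:,:,::-1].copy()
B=(252,172,346,250)
print("plate z20",maskrect(t,(0,0,150),(180,60,255),B,.02)[0])
for v in (60,90,120):print("blue z32",maskrect(t,(100,v,60),(130,255,255),B,.032)[0])
M=(380,225,420,260)
print("label+white z50",maskrect(t,(0,0,110),(180,255,255),(391,231,408,251),.05)[0])
print("yellow",maskrect(t,(18,90,60),(35,255,255),M,.05)[0])
r,w=maskrect(t,(0,0,0),(180,255,60),M,.05,close=41);print("blk",r)
print("blk at z0 ",maskrect(t,(0,0,0),(180,255,60),M,.0,close=41)[0])
from scipy.spatial import distance
print(np.round(w).astype(int).tolist())
print("grip top z125",onz("top",(271.4,237.55),.125)*1000,"tri red",tri((271.4,237.5),(330.6,230.8)),"tri nest?",)
print("orange",[onz("top",(273.6,201.4),z)*1000 for z in (.04,.06,.08)],tri((273.6,201.4),(301,228)))
print("hub z90",onz("top",(289,204.5),.095)*1000, "cam pos",ray("top",(0,0))[0],ray("side",(0,0))[0])
E
```

```text
plate z20 ((541.619384765625, 21.590545654296875), (211.94984436035156, 150.7607879638672), 74.5517807006836)
blue z32 ((532.9869384765625, -7.297508239746094), (76.96798706054688, 67.2300796508789), 74.60871124267578)
blue z32 ((532.8671875, -7.21527099609375), (75.76492309570312, 65.94461822509766), 74.57720184326172)
blue z32 ((532.7842407226562, -7.3075714111328125), (74.46681213378906, 64.9583740234375), 74.57837677001953)
label+white z50 ((443.2315673828125, -288.7802429199219), (38.33006286621094, 41.82023620605469), 17.056995391845703)
yellow ((443.456787109375, -288.7358093261719), (41.900352478027344, 44.98933410644531), 17.545764923095703)
blk ((441.52154541015625, -285.4696044921875), (49.90082931518555, 65.9081802368164), 17.445707321166992)
blk at z0  ((444.6279296875, -292.8988037109375), (51.45927047729492, 67.96656036376953), 17.44573974609375)
[[430, -322], [429, -321], [424, -311], [422, -305], [412, -275], [411, -271], [411, -262], [413, -261], [414, -260], [420, -258], [444, -251], [450, -249], [453, -249], [454, -250], [456, -251], [457, -253], [466, -279], [470, -292], [472, -301], [473, -305], [473, -308], [472, -309], [467, -312], [456, -316], [435, -322], [432, -322]]
grip top z125 [445.39103461 101.78260414 125.        ] tri red (array([0.44719706, 0.10381222, 0.10580222]), [np.float64(0.0003830171432156908), np.float64(0.00038301714321574643)]) tri nest?
orange [array([565.462358  , 105.87882284,  40.        ]), array([562.68884203, 103.97357354,  60.        ]), array([559.91532605, 102.06832425,  80.        ])] (array([0.56387862, 0.10426001, 0.06767169]), [np.float64(0.002439419680551242), np.float64(0.0024394196805510742)])
hub z90 [548.83579439  53.40623825  95.        ] cam pos [ 0.34205677 -0.04758823  1.65099188] [-0.06481163  1.10742164  1.08650825]
```

Sizes check: plate 212×151, nest frame 76×66 and grip height 106 mm. The results:
- **Fixture:** yaw −15.4°, bay (533,−7), pivot (550,55).
- **Module:** (443,−288.6), yaw 17.4°.

Now moving above the module.

Units first: shifts go in shares of 1000 mm and turns go in shares of 180 degrees. So -78.5 cm / 100 = -0.785, 28.6 cm / 100 = 0.286, -0.975 rad / 3.1416 = -0.3104.

>>> servo_tool([
  [0.03,-0.03,0,-0.0318],
  [0.06,-0.07,0,-0.0637],
  [0.09,-0.11,0,-0.0955],
  [0.12,-0.15,0,-0.1273],
  [0.14,-0.19,0,-0.1592],
  [0.16,-0.23,0,-0.191],
  [0.18,-0.27,0,-0.2228],
  [0.2,-0.31,0,-0.2546],
  [0.22,-0.35,0,-0.2865],
  [0.235,-0.39,0,-0.3104],
  [0.245,-0.43,0,-0.3104],
  [0.255,-0.47,0,-0.3104],
  [0.26,-0.51,0,-0.3104],
  [0.265,-0.55,0,-0.3104],
  [0.27,-0.59,0,-0.3104],
  [0.275,-0.63,0,-0.3104],
  [0.28,-0.67,0,-0.3104],
  [0.285,-0.71,0,-0.3104],
  [0.286,-0.75,0,-0.3104],
  [0.286,-0.785,0,-0.3104],
], claw=0, force=40)

```text
time: 1.77
ee_pos: [0.4421, -0.2367, 0.2309]
tcp_rot: [-180.0, -0.0, 107.5]
wrist_force: [0.1, 0.8, 0.1]
opening: 0.0855
grasp_force: 0.0
```

```bash
python3 - <<'E'
from h import *
s=camera("side"); t=camera("top")
print(get_obs()["ee_pos"],"expect mod",proj("side",(.443,-.2886,.05)),"bay",proj("side",(.533,-.0073,.032)))
a=cv2.resize(s[100:250,270:470],None,fx=4,fy=4,interpolation=cv2.INTER_CUBIC)
cv2.imwrite("pics/side1.png",a[:,:,::-1]); cv2.imwrite("pics/s1raw.png",s[:,:,::-1]);cv2.imwrite("pics/t1raw.png",t[:,:,::-1])
print("side blue",blobs(s,(100,90,50),(130,255,255),(280,180,400,270)))
print("side yel",blobs(s,(18,90,50),(35,255,255),(330,120,460,220)))
E
```

```text
[ 0.44177971 -0.23920623  0.22986291] expect mod [376.36209692 187.21877425] bay [324.16933849 221.31849483]
side blue [(37, array([327.56756757, 219.18918919]), ((326.70001220703125, 218.90000915527344), (18.34120750427246, 6.324554920196533), 18.434947967529297))]
side yel [(55, array([375.38181818, 187.83636364]), ((375.5, 188.0), (6.0, 9.0), 90.0))]
```

View pics/side1.png

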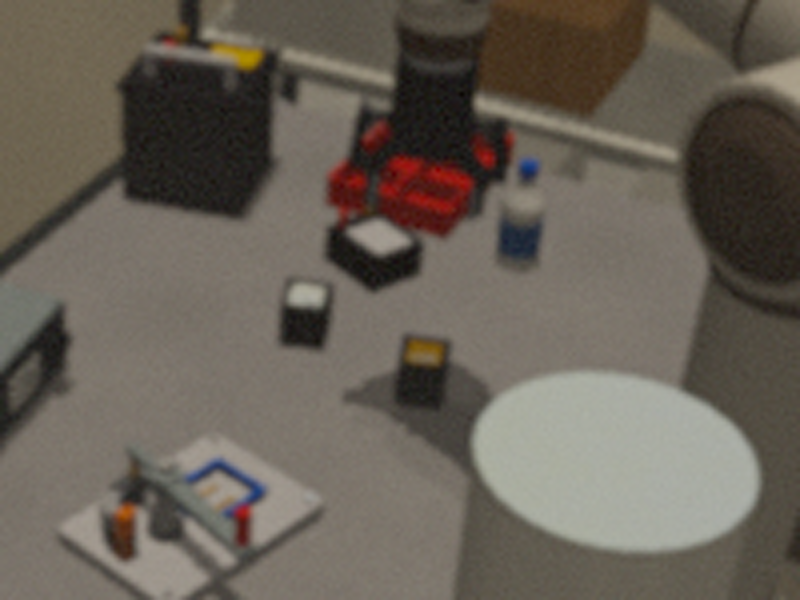

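The side view shows the module label at about (376,188), matching the predicted (376.4,187.2), and the nest at (327,219). Descending.

```bash
python3 - <<'E'
from h import *
print("label tri",tri((399.6,241.2),(375.8,187.4)))
t=cv2.imread("pics/t1raw.png")[:,:,::-1]
# nest corners: predicted in top from frame fit; side corners from crop
b=np.array([.5329,-.0073]);a=np.deg2rad(-15.43);ux=np.array([np.cos(a),np.sin(a)]);uy=np.array([-ux[1],ux[0]])
for sx,sy,uv in ((1,1,None),(1,-1,None),(-1,-1,None)):
    p=b+sx*.033*ux+sy*.038*uy; print(sx,sy,p,proj("top",(*p,.032)),proj("side",(*p,.032)))
print("nest inner tri far corner",tri(proj("top",(*(b+.033*ux-.038*uy),.032)),(325,215)))
print("right corner",tri(proj("top",(*(b-.033*ux-.038*uy),.032)),(336.5,223)))
E
```

```text
label tri (array([ 0.44471033, -0.28959158,  0.04772643]), [np.float64(0.0009505255019174064), np.float64(0.0009505255019173585)])
1 1 [0.57482087 0.02055033] [300.74176055 199.13012572] [310.88561375 221.82756221]
1 -1 [ 0.55460024 -0.05271035] [323.76545952 205.71139036] [324.98182323 213.01460432]
-1 -1 [ 0.49097913 -0.03515033] [317.97155164 225.67375815] [337.44730762 220.82446783]
nest inner tri far corner (array([ 0.55527546, -0.05301314,  0.02179511]), [np.float64(0.0007123160043058025), np.float64(0.0007123160043059783)])
right corner (array([ 0.49307531, -0.03464879,  0.0204954 ]), [np.float64(0.0011128137575453063), np.float64(0.001112813757545483)])
```

Scaled: -12 cm / 100 = -0.12, -10 cm / 100 = -0.1.

>>> servo_tool([
  [0,-0.02,0,0],
  [0.001,-0.04,-0.01,0],
  [0.001,-0.049,-0.04,0],
  [0.001,-0.049,-0.07,0],
  [0.001,-0.049,-0.1,0],
  [0.001,-0.049,-0.12,0],
  [0.001,-0.049,-0.12,0],
  [0.001,-0.049,-0.12,0],
])

```text
time: 2.53
ee_pos: [0.4429, -0.2828, 0.1108]
tcp_rot: [-179.9, -0.1, 107.5]
wrist_force: [-0.0, -1.1, 0.4]
opening: 0.0857
grasp_force: 0.0
```

Scaled: -9.4 cm / 100 = -0.094, -8.5 cm / 100 = -0.085.

>>> servo_tool([
  [0,-0.006,0,0],
  [0,-0.006,-0.02,0],
  [0,-0.006,-0.045,0],
  [0,-0.006,-0.07,0],
  [0,-0.006,-0.085,0],
  [0,-0.006,-0.094,0],
  [0,-0.006,-0.094,0],
  [0,-0.006,-0.094,0],
])

```text
time: 3.2
ee_pos: [0.4441, -0.29, 0.0187]
tcp_rot: [179.9, 0.1, 107.5]
wrist_force: [-0.1, -0.6, 0.6]
opening: 0.0858
grasp_force: 0.0
```

Scaled: -0.1 cm / 100 = -0.001.

>>> servo_tool([
  [0,0,-0.001,0],
  [0,0,-0.001,0],
  [0,0,-0.001,0],
  [0,0,-0.001,0],
  [0,0,-0.001,0],
  [0,0,-0.001,0],
  [0,0,-0.001,0],
  [0,0,-0.001,0],
  [0,0,-0.001,0],
  [0,0,-0.001,0],
], claw=1, force=40)

```text
time: 4.03
ee_pos: [0.4441, -0.2899, 0.0175]
tcp_rot: [179.9, 0.1, 107.5]
wrist_force: [-0.8, 0.2, 5.8]
opening: 0.0496
grasp_force: 42.8
```

Scaled: 28.1 cm / 100 = 0.281, 25.5 cm / 100 = 0.255, -0.37 rad / 3.1416 = -0.1178.

>>> servo_tool([
  [0,0,0.01,0],
  [0,0,0.03,0],
  [0,0,0.06,0],
  [0,0,0.08,0],
  [0.005,0.02,0.08,-0.0159],
  [0.015,0.05,0.08,-0.0414],
  [0.026,0.085,0.08,-0.0668],
  [0.037,0.12,0.08,-0.0923],
  [0.048,0.155,0.08,-0.1178],
  [0.059,0.19,0.08,-0.1432],
  [0.07,0.225,0.08,-0.1655],
  [0.08,0.255,0.08,-0.1827],
  [0.088,0.281,0.08,-0.1827],
  [0.088,0.281,0.08,-0.1827],
  [0.088,0.281,0.08,-0.1827],
  [0.088,0.281,0.08,-0.1827],
])

```text
time: 5.37
ee_pos: [0.5311, -0.0086, 0.0964]
tcp_rot: [-180.0, 0.0, 74.7]
wrist_force: [0.0, -0.2, -3.3]
opening: 0.0497
grasp_force: 42.1
```

```bash
python3 - <<'E'
from h import *
s=camera("side"); t=camera("top"); o=get_obs(); print(o["ee_pos"],o["tcp_rot"],o["wrist_force"],o["opening"])
W=np.zeros((600,800,3),np.uint8)
W[:450,:400]=cv2.resize(t[165:255,260:340],None,fx=5,fy=5,interpolation=cv2.INTER_CUBIC)
W[:500,400:]=cv2.resize(s[165:265,280:360],None,fx=5,fy=5,interpolation=cv2.INTER_CUBIC)
cv2.imwrite("pics/c2.png",W[:,:,::-1])
E
```

```text
[ 0.53111012 -0.00936484  0.09641362] [-1.79989399e+02  1.60531487e-02  7.45842252e+01] [-0.50451633  0.38183901 -2.02900527] 0.04921760967063602
```

View pics/c2.png

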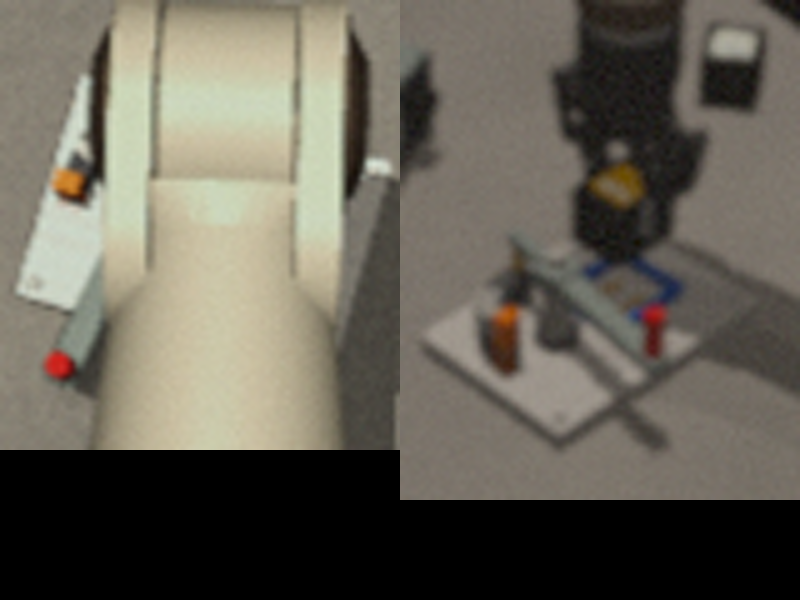

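The top view is blocked by the arm. In the side view the module hangs level above the blue nest and the handle is clear of it. Lowering in stages while watching the force.

Scaled: -4.4 cm / 100 = -0.044, 0.05 cm / 100 = 0.0005.

>>> servo_tool([
  [0.0015,0.0005,-0.015,0],
  [0.0015,0.0005,-0.03,0],
  [0.0015,0.0005,-0.04,0],
  [0.0015,0.0005,-0.044,0],
  [0.0015,0.0005,-0.044,0],
  [0.0015,0.0005,-0.044,0],
])

```text
time: 5.97
ee_pos: [0.5329, -0.0084, 0.0527]
tcp_rot: [180.0, -0.0, 74.6]
wrist_force: [1.0, 0.5, -2.2]
opening: 0.0495
grasp_force: 42.2
```

>>> servo_tool([
  [0,0,-0.002,0],
  [0,0,-0.004,0],
  [0,0,-0.006,0],
  [0,0,-0.006,0],
])

```text
time: 6.3
ee_pos: [0.5328, -0.0079, 0.0461]
tcp_rot: [-180.0, 0.0, 74.7]
wrist_force: [-0.4, -0.0, -2.0]
opening: 0.0493
grasp_force: 42.2
```

Scaled: -0.7 cm / 100 = -0.007, -0.6 cm / 100 = -0.006.

>>> servo_tool([
  [0,0,-0.002,0],
  [0,0,-0.004,0],
  [0,0,-0.006,0],
  [0,0,-0.007,0],
  [0,0,-0.007,0],
])

```text
time: 6.72
ee_pos: [0.5327, -0.0079, 0.0389]
tcp_rot: [-180.0, 0.0, 74.6]
wrist_force: [-0.2, -0.6, -2.5]
opening: 0.049
grasp_force: 42.2
```

Scaled: -0.2 cm / 100 = -0.002, -0.1 cm / 100 = -0.001.

>>> servo_tool([
  [0,0,-0.001,0],
  [0,0,-0.002,0],
  [0,0,-0.002,0],
  [0,0,-0.002,0],
])

```text
time: 7.05
ee_pos: [0.533, -0.0079, 0.0376]
tcp_rot: [180.0, -0.0, 74.7]
wrist_force: [-0.2, -0.1, 0.2]
opening: 0.0497
grasp_force: 42.3
```

The weight is now carried by the nest floor, so I'm releasing and rising straight up.

Scaled: -20 cm / 100 = -0.2, -18 cm / 100 = -0.18.

>>> servo_tool([
  [0,0,0,0],
  [0,0,0,0],
  [0,0,0,0],
  [0,0,0,0],
  [0,0,0,0],
  [0,0,0,0],
  [0,0,0.01,0],
  [0,0,0.03,0],
  [0,0,0.06,0],
  [0,0,0.09,0],
  [0,0,0.12,0],
  [0,0,0.14,0],
  [-0.04,0,0.14,0],
  [-0.08,0,0.14,0],
  [-0.12,0,0.14,0],
  [-0.15,-0.04,0.14,0],
  [-0.18,-0.08,0.14,0],
  [-0.2,-0.12,0.14,0],
  [-0.2,-0.16,0.14,0],
  [-0.2,-0.2,0.14,0],
], claw=0)

```text
time: 8.72
ee_pos: [0.3321, -0.195, 0.179]
tcp_rot: [179.8, 0.0, 74.7]
wrist_force: [2.0, 1.2, -0.4]
opening: 0.0853
grasp_force: 0.0
```

```bash
python3 - <<'E'
from h import *
s=camera("side"); t=camera("top"); o=get_obs(); print(o["ee_pos"],o["tcp_rot"],o["wrist_force"],o["opening"])
W=np.zeros((600,800,3),np.uint8)
W[:480,:480]=cv2.resize(t[175:255,255:335],None,fx=6,fy=6,interpolation=cv2.INTER_CUBIC)
W[:480,480:]=cv2.resize(s[180:260,292:345],None,fx=6,fy=6,interpolation=cv2.INTER_CUBIC)[:,:320]
cv2.imwrite("pics/c3.png",W[:,:,::-1]);cv2.imwrite("pics/t3.png",t[:,:,::-1]);cv2.imwrite("pics/s3.png",s[:,:,::-1])
r,w=maskrect(t,(0,0,0),(180,255,60),(298,196,325,230),.07,close=41);print("mod z70",r)
print("yel",maskrect(t,(18,90,60),(35,255,255),(295,195,325,230),.07)[0])
print("side yel",blobs(s,(18,90,50),(35,255,255),(300,190,345,240)))
print("red",blobs(t,(0,120,60),(6,255,255),(255,175,335,250)))
print("orange",blobs(t,(7,120,60),(17,255,255),(255,175,290,250)))
E
```

```text
[ 0.33235398 -0.19831049  0.17806673] [1.79914471e+02 8.48727445e-02 7.42282067e+01] [ 0.3287586   0.87478669 -0.90664555] 0.08528499956748291Traceback (most recent call last):
  File "<stdin>", line 5, in <module>
ValueError: could not broadcast input array from shape (480,318,3) into shape (480,320,3)
```

```bash
python3 - <<'E'
from h import *
s=camera("side"); t=camera("top")
W=np.zeros((480,798,3),np.uint8)
W[:,:480]=cv2.resize(t[175:255,255:335],None,fx=6,fy=6,interpolation=cv2.INTER_CUBIC)
W[:,480:]=cv2.resize(s[180:260,292:345],None,fx=6,fy=6,interpolation=cv2.INTER_CUBIC)
cv2.imwrite("pics/c3.png",W[:,:,::-1]);cv2.imwrite("pics/t3.png",t[:,:,::-1]);cv2.imwrite("pics/s3.png",s[:,:,::-1])
print("mod z70",maskrect(t,(0,0,0),(180,255,60),(298,196,325,230),.07,close=41)[0])
print("yel",maskrect(t,(18,90,60),(35,255,255),(295,195,325,230),.07)[0], blobs(t,(18,90,60),(35,255,255),(295,195,325,230)))
print("side yel",blobs(s,(18,90,50),(35,255,255),(300,190,345,240)))
print("red",blobs(t,(0,120,60),(6,255,255),(255,175,335,250)))
print("orange",blobs(t,(7,120,60),(17,255,255),(255,175,290,250)))
piv=np.array([.5329,-.0073])+.065*np.array([.266,.964])
print("piv px",[proj("top",(*piv,z)) for z in (.02,.05,.09)])
E
```

```text
mod z70 ((532.26708984375, -3.8002166748046875), (95.94950103759766, 65.77064514160156), 68.40045928955078)
yel ((533.2838745117188, -7.075801849365234), (46.678897857666016, 41.713348388671875), 74.10328674316406) [(166, array([309.51807229, 210.89759036]), ((309.0229797363281, 210.75689697265625), (14.654742240905762, 13.122220993041992), 16.699243545532227))]
side yel [(93, array([323.82795699, 214.25806452]), ((323.5000305175781, 214.49998474121094), (9.260923385620117, 13.376890182495117), 59.03623962402344))]
red [(28, array([271.39285714, 237.64285714]), ((271.5, 237.5), (5.0, 5.0), 90.0))]
orange [(32, array([273.625, 201.375]), ((273.5, 201.5), (5.0, 5.0), 90.0))]
piv px [array([289.85856871, 207.18588316]), array([289.27890564, 205.96696105]), array([288.47210068, 204.27024568])]
```

View pics/c3.png

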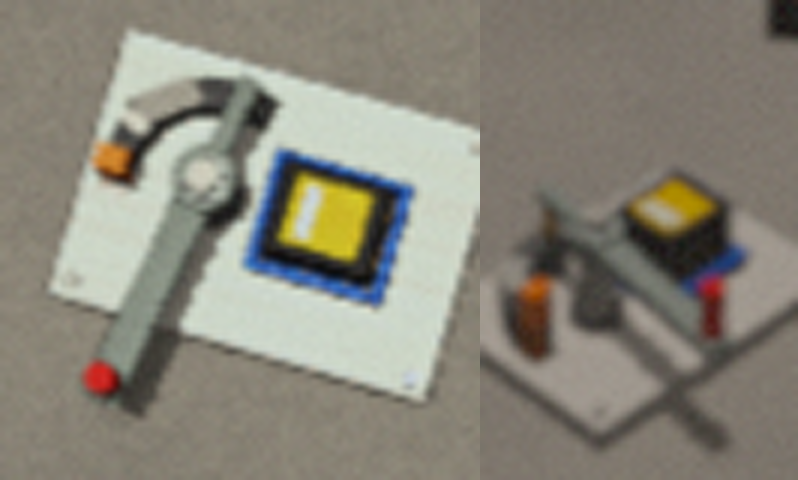

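The pictures show the module centred in the blue nest; its label fits at z = 70 mm, at (533,−7). The handle is untouched at swing ≈ −0.15. The orange stop at (273.6,201.4) puts the notch near swing 1.35–1.4. Going over the grip with the fingers part closed.

Scaled: 30 cm / 100 = 0.3, 11.3 cm / 100 = 0.113, -1.714 rad / 3.1416 = -0.5456.

>>> servo_tool([
  [0.005,0.015,0,-0.0318],
  [0.012,0.03,0,-0.0637],
  [0.018,0.05,0,-0.0955],
  [0.025,0.07,0,-0.1273],
  [0.033,0.09,0,-0.1592],
  [0.04,0.11,0,-0.191],
  [0.048,0.13,0,-0.2228],
  [0.055,0.15,0,-0.2546],
  [0.063,0.17,0,-0.2865],
  [0.07,0.19,0,-0.3183],
  [0.078,0.21,0,-0.3501],
  [0.085,0.23,0,-0.382],
  [0.093,0.25,0,-0.4138],
  [0.1,0.27,0,-0.4456],
  [0.108,0.29,0,-0.4775],
  [0.113,0.3,0,-0.5093],
  [0.113,0.3,0,-0.5456],
  [0.113,0.3,0,-0.5456],
  [0.113,0.3,0,-0.5456],
], claw=0.6)

```text
time: 10.5
ee_pos: [0.4108, -0.0784, 0.1778]
tcp_rot: [-175.0, 0.4, -14.2]
wrist_force: [0.3, -1.0, -0.5]
opening: 0.0342
grasp_force: 0.0
```

```bash
python3 - <<'E'
from h import *
s=cv2.imread("pics/s3.png")[:,:,::-1]
print("label height check",tri((309.02,210.76),(323.5,214.5)))
o=get_obs(); print(o["ee_pos"],o["tcp_rot"],o["opening"],o["q"],o["wrist_force"])
E
```

```text
label height check (array([ 0.53499517, -0.00669343,  0.0644815 ]), [np.float64(0.0010315929104520328), np.float64(0.0010315929104521226)])
[ 0.41075204 -0.07840677  0.17776415] [-175.0018006     0.44755399  -14.21217178] 0.03424563591422898 [-14.2111278  -13.48032702 -13.33220296  90.59558674   4.99820756
 180.00104793] [ 0.28050033 -1.04689879 -0.48990553]
```

The last joint is at its limit: yaw = q1 − q6 + 180. I'll turn the other way to the equivalent yaw of 156°.

Scaled: 1.5 rad / 3.1416 = 0.4775.

>>> servo_tool([
  [0,0,0,0.0318],
  [0,0,0,0.0637],
  [0,0,0,0.0955],
  [0,0,0,0.1337],
  [0,0,0,0.1719],
  [0,0,0,0.2101],
  [0,0,0,0.2483],
  [0,0,0,0.2865],
  [0,0,0,0.3247],
  [0,0,0,0.3629],
  [0,0,0,0.4011],
  [0,0,0,0.4393],
  [0,0,0,0.4775],
  [0,0,0,0.5157],
  [0,0,0,0.5539],
  [0,0,0,0.5921],
  [0,0,0,0.6303],
  [0,0,0,0.6685],
  [0,0,0,0.7003],
  [0,0,0,0.7003],
])

```text
time: 12.17
ee_pos: [0.411, -0.0775, 0.178]
tcp_rot: [-175.1, 0.4, 112.2]
wrist_force: [-0.6, 0.2, 0.7]
opening: 0.0341
grasp_force: 0.0
```

Scaled: 18 cm / 100 = 0.18, 3.4 cm / 100 = 0.034, 0.766 rad / 3.1416 = 0.2438.

>>> servo_tool([
  [0.005,0.02,0,0.0318],
  [0.01,0.045,0,0.0637],
  [0.015,0.07,0,0.0955],
  [0.02,0.1,0,0.1273],
  [0.025,0.13,0,0.1592],
  [0.03,0.155,0,0.191],
  [0.034,0.18,0,0.2228],
  [0.034,0.18,0,0.2438],
  [0.034,0.18,0,0.2438],
  [0.034,0.18,0,0.2438],
])

```text
time: 13.0
ee_pos: [0.4445, 0.1017, 0.1776]
tcp_rot: [-175.0, 0.4, 155.6]
wrist_force: [-0.6, -0.5, 0.0]
opening: 0.034
grasp_force: 0.0
```

```bash
python3 - <<'E'
from h import *
s=camera("side"); t=camera("top"); o=get_obs(); print(o["ee_pos"],o["tcp_rot"],o["wrist_force"],o["opening"],o["q"])
W=np.zeros((480,798,3),np.uint8)
W[:,:318]=cv2.resize(t[170:250,250:303],None,fx=6,fy=6,interpolation=cv2.INTER_CUBIC)
W[:,318:]=cv2.resize(s[180:260,280:360],None,fx=6,fy=6,interpolation=cv2.INTER_CUBIC)
cv2.imwrite("pics/c4.png",W[:,:,::-1])
E
```

```text
[0.44475248 0.10078236 0.17763317] [-175.03638079    0.44400154  155.51635186] [ 1.2102744  -0.70520247  0.12899823] 0.034168774591602634 [15.32559197 -5.80457171 -6.72821452 91.91888808 -4.09486772 39.93012489]
```

View pics/c4.png

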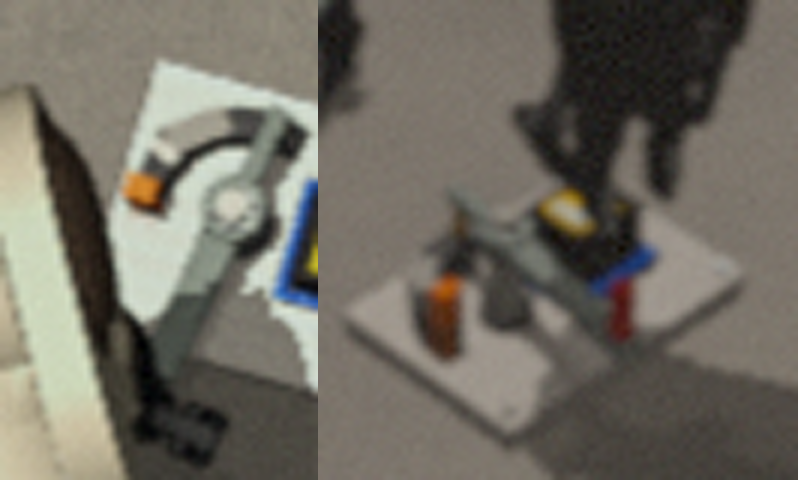

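The fingers are open on either side of the red grip, which is at side px ≈(384,228) and unmoved. Descending around it.

Scaled: -6 cm / 100 = -0.06, 0.05 cm / 100 = 0.0005.

>>> servo_tool([
  [0.0005,0.001,-0.015,0],
  [0.0005,0.001,-0.03,0],
  [0.0005,0.001,-0.045,0],
  [0.0005,0.001,-0.052,0],
  [0.0005,0.001,-0.056,0],
  [0.0005,0.001,-0.06,0],
  [0.0005,0.001,-0.06,0],
])

```text
time: 13.68
ee_pos: [0.4454, 0.1016, 0.1174]
tcp_rot: [-175.0, 0.4, 155.6]
wrist_force: [0.0, 0.3, -1.2]
opening: 0.034
grasp_force: 0.0
```

Scaled: -1.2 cm / 100 = -0.012, -0.8 cm / 100 = -0.008.

>>> servo_tool([
  [0,0,-0.004,0],
  [0,0,-0.008,0],
  [0,0,-0.012,0],
  [0,0,-0.012,0],
  [0,0,-0.012,0],
])

```text
time: 14.1
ee_pos: [0.4453, 0.1018, 0.1052]
tcp_rot: [-175.0, 0.4, 155.7]
wrist_force: [-0.1, -0.4, -0.9]
opening: 0.0341
grasp_force: 0.0
```

```bash
python3 - <<'E'
import numpy as np
P=np.array([55.02,5.54]); f=lambda s:P+11.5*np.array([np.cos(np.deg2rad(164.57)+s),np.sin(np.deg2rad(164.57)+s)])
for s0 in (-.15,.3,.6,.9,1.2):
    print(s0,"|",*[f"{d:.2f}:[{x:.2f},{y:.2f}]" for d in np.arange(.05,.46,.05) for x,y in [f(s0+d)-f(s0)]])
E
```

```text
-0.15 | 0.05:[-0.22,-0.53] 0.10:[-0.41,-1.07] 0.15:[-0.58,-1.62] 0.20:[-0.72,-2.18] 0.25:[-0.83,-2.74] 0.30:[-0.91,-3.31] 0.35:[-0.97,-3.89] 0.40:[-0.99,-4.46] 0.45:[-0.99,-5.03]
0.3 | 0.05:[0.03,-0.57] 0.10:[0.09,-1.15] 0.15:[0.18,-1.71] 0.20:[0.30,-2.28] 0.25:[0.44,-2.83] 0.30:[0.62,-3.38] 0.35:[0.82,-3.92] 0.40:[1.04,-4.45] 0.45:[1.30,-4.96]
0.6 | 0.05:[0.20,-0.54] 0.10:[0.43,-1.07] 0.15:[0.68,-1.58] 0.20:[0.96,-2.09] 0.25:[1.26,-2.57] 0.30:[1.59,-3.05] 0.35:[1.94,-3.50] 0.40:[2.31,-3.94] 0.45:[2.71,-4.36]
0.9 | 0.05:[0.35,-0.46] 0.10:[0.72,-0.89] 0.15:[1.12,-1.31] 0.20:[1.53,-1.71] 0.25:[1.97,-2.09] 0.30:[2.42,-2.44] 0.35:[2.89,-2.77] 0.40:[3.37,-3.08] 0.45:[3.87,-3.36]
1.2 | 0.05:[0.47,-0.33] 0.10:[0.96,-0.64] 0.15:[1.46,-0.92] 0.20:[1.97,-1.18] 0.25:[2.50,-1.41] 0.30:[3.03,-1.62] 0.35:[3.58,-1.80] 0.40:[4.13,-1.95] 0.45:[4.70,-2.07]
```

Scaled: -5.03 cm / 100 = -0.0503, -1.62 cm / 100 = -0.0162, 0.45 rad / 3.1416 = 0.1432.

>>> servo_tool([
  [-0.0022,-0.0053,0,0.0159],
  [-0.0041,-0.0107,0,0.0318],
  [-0.0058,-0.0162,0,0.0477],
  [-0.0072,-0.0218,0,0.0637],
  [-0.0083,-0.0274,0,0.0796],
  [-0.0091,-0.0331,0,0.0955],
  [-0.0097,-0.0389,0,0.1114],
  [-0.0099,-0.0446,0,0.1273],
  [-0.0099,-0.0503,0,0.1432],
])

```text
time: 14.85
ee_pos: [0.4358, 0.0515, 0.1058]
tcp_rot: [-175.1, 0.5, -178.4]
wrist_force: [0.6, 1.4, -0.5]
opening: 0.0344
grasp_force: 0.5
```

Scaled: -2.28 cm / 100 = -0.0228, -1.71 cm / 100 = -0.0171, 0.05 rad / 3.1416 = 0.0159.

>>> servo_tool([
  [0.0003,-0.0057,0,0.0159],
  [0.0009,-0.0115,0,0.0318],
  [0.0018,-0.0171,0,0.0477],
  [0.003,-0.0228,0,0.0637],
])

```text
time: 15.18
ee_pos: [0.4388, 0.0287, 0.1058]
tcp_rot: [-175.1, 0.5, -166.9]
wrist_force: [0.8, 2.7, -0.2]
opening: 0.0342
grasp_force: 1.3
```

Scaled: -1.1 cm / 100 = -0.011, -0.55 cm / 100 = -0.0055, 0.1 rad / 3.1416 = 0.0318.

>>> servo_tool([
  [0.0014,-0.0055,0,0.0159],
  [0.0032,-0.011,0,0.0318],
])

```text
time: 15.35
ee_pos: [0.4418, 0.0182, 0.1057]
tcp_rot: [-175.1, 0.5, -161.1]
wrist_force: [-1.2, 6.4, 3.2]
opening: 0.0343
grasp_force: 3.0
```

Climbing began around swing 0.45–0.5. Continuing along the arc.

Scaled: -1.58 cm / 100 = -0.0158, -1.07 cm / 100 = -0.0107, 0.05 rad / 3.1416 = 0.0159.

>>> servo_tool([
  [0.002,-0.0054,0,0.0159],
  [0.0043,-0.0107,0,0.0318],
  [0.0068,-0.0158,0,0.0477],
])

```text
time: 15.6
ee_pos: [0.4485, 0.0027, 0.1062]
tcp_rot: [-175.2, 0.5, -152.5]
wrist_force: [-4.4, 6.9, 7.0]
opening: 0.0342
grasp_force: 4.1
```

Scaled: -1.47 cm / 100 = -0.0147, -0.99 cm / 100 = -0.0099, 0.15 rad / 3.1416 = 0.0477.

>>> servo_tool([
  [0.0028,-0.0051,0,0.0159],
  [0.0058,-0.0099,0,0.0318],
  [0.0091,-0.0147,0,0.0477],
])

```text
time: 15.85
ee_pos: [0.4576, -0.0119, 0.1063]
tcp_rot: [-175.1, 0.5, -143.9]
wrist_force: [-4.9, 6.9, 7.5]
opening: 0.034
grasp_force: 4.0
```

The upward rub on the fingers is about 7 N, so I'll raise the tool along with the rising grip.

Scaled: -1.31 cm / 100 = -0.0131, 0.15 cm / 100 = 0.0015, 0.15 rad / 3.1416 = 0.0477.

>>> servo_tool([
  [0.0035,-0.0046,0.0015,0.0159],
  [0.0072,-0.0089,0.0025,0.0318],
  [0.0112,-0.0131,0.0035,0.0477],
])

```text
time: 16.1
ee_pos: [0.4689, -0.0251, 0.1094]
tcp_rot: [-175.1, 0.5, -135.3]
wrist_force: [-1.5, 6.5, 1.7]
opening: 0.0342
grasp_force: 2.7
```

Scaled: 0.62 cm / 100 = 0.0062, -0.59 cm / 100 = -0.0059, 0.075 rad / 3.1416 = 0.0239.

>>> servo_tool([
  [0.0041,-0.004,0.0008,0.0159],
  [0.0062,-0.0059,0.0012,0.0239],
])

```text
time: 16.27
ee_pos: [0.4751, -0.0313, 0.1104]
tcp_rot: [-175.1, 0.5, -131.1]
wrist_force: [-1.4, 4.9, 0.4]
opening: 0.034
grasp_force: 2.4
```

Scaled: 0.69 cm / 100 = 0.0069, -0.52 cm / 100 = -0.0052, 0.025 rad / 3.1416 = 0.008.

>>> servo_tool([
  [0.0023,-0.0018,0.0004,0.008],
  [0.0046,-0.0035,0.0007,0.0159],
  [0.0069,-0.0052,0.0009,0.0239],
])

```text
time: 16.52
ee_pos: [0.4818, -0.0366, 0.1112]
tcp_rot: [-175.1, 0.5, -126.8]
wrist_force: [-1.8, 3.2, 0.5]
opening: 0.034
grasp_force: 1.5
```

Scaled: 0.48 cm / 100 = 0.0048, -0.32 cm / 100 = -0.0032, 0.05 rad / 3.1416 = 0.0159.

>>> servo_tool([
  [0.0024,-0.0016,0,0.008],
  [0.0048,-0.0032,0,0.0159],
])

```text
time: 16.68
ee_pos: [0.4865, -0.0398, 0.1111]
tcp_rot: [-175.1, 0.4, -124.0]
wrist_force: [-2.9, 2.2, 0.6]
opening: 0.0346
grasp_force: 1.6
```

Scaled: 0.5 cm / 100 = 0.005, -0.3 cm / 100 = -0.003, 0.025 rad / 3.1416 = 0.008.

>>> servo_tool([
  [0.0025,-0.0015,0,0.008],
  [0.005,-0.003,0,0.0159],
])

```text
time: 16.85
ee_pos: [0.4918, -0.0431, 0.1112]
tcp_rot: [-175.0, 0.4, -121.1]
wrist_force: [-1.3, 0.2, 0.3]
opening: 0.0342
grasp_force: 0.4
```

Scaled: 0.51 cm / 100 = 0.0051, -0.27 cm / 100 = -0.0027, 0.05 rad / 3.1416 = 0.0159.

>>> servo_tool([
  [0.0025,-0.0014,0,0.008],
  [0.0051,-0.0027,0,0.0159],
])

```text
time: 17.02
ee_pos: [0.497, -0.0459, 0.1113]
tcp_rot: [-175.0, 0.4, -118.3]
wrist_force: [0.1, -1.2, -0.7]
opening: 0.0342
grasp_force: 0.0
```

The force fell to zero near s ≈ 1.32, so it has probably dropped. Checking with the camera.

```bash
python3 - <<'E'
from h import *
s=camera("side"); t=camera("top"); o=get_obs(); print(o["ee_pos"],o["tcp_rot"],o["wrist_force"],o["grasp_force"])
W=np.zeros((480,798,3),np.uint8)
W[:,:318]=cv2.resize(t[175:255,258:311],None,fx=6,fy=6,interpolation=cv2.INTER_CUBIC)
W[:,318:]=cv2.resize(s[170:250,280:360],None,fx=6,fy=6,interpolation=cv2.INTER_CUBIC)
cv2.imwrite("pics/c5.png",W[:,:,::-1])
for z in (.125,.135): print(proj("side",(*(np.array([.5502,.0554])+.115*np.array([np.cos(a:=np.deg2rad(164.57)+1.32),np.sin(a)])),z)))
print(blobs(s,(0,120,60),(6,255,255),(280,180,380,260)))
E
```

```text
[ 0.49712012 -0.04600207  0.1112206 ] [-175.01958776    0.43686244 -118.32905774] [ 0.22760211  0.8300406  -0.48343946] 0.0
[339.01954132 199.76248705]
[339.12246566 197.5785749 ]
[(7, array([338.28571429, 208.        ]), ((338.0, 208.0), (2.0, 2.0), 90.0))]
```

View pics/c5.png

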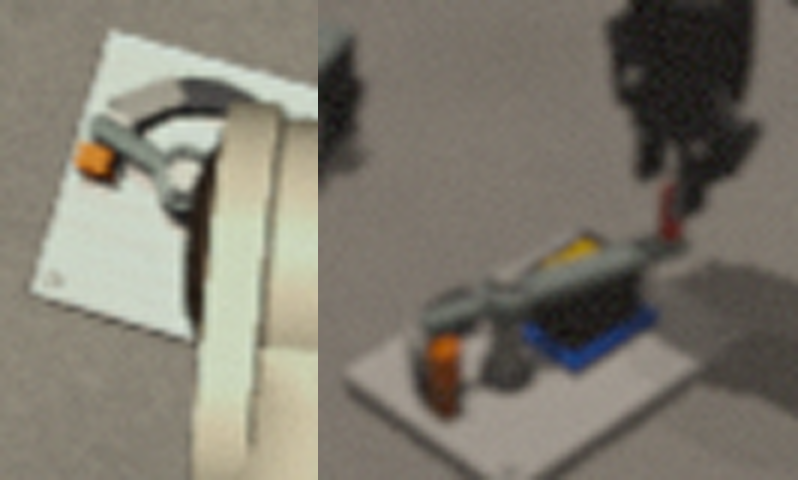

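The pictures show the handle over the module, with the tail at top px ≈(275,196), close to the orange stop at (274,201). Lifting straight off and measuring with a clear view.

Scaled: -21 cm / 100 = -0.21, -19 cm / 100 = -0.19.

>>> servo_tool([
  [0,0,0.005,0],
  [0,0,0.015,0],
  [0,0,0.03,0],
  [0,0,0.06,0],
  [0,0,0.09,0],
  [-0.02,-0.03,0.09,0],
  [-0.05,-0.06,0.09,0],
  [-0.08,-0.09,0.09,0],
  [-0.11,-0.12,0.09,0],
  [-0.14,-0.15,0.09,0],
  [-0.17,-0.18,0.09,0],
  [-0.19,-0.21,0.09,0],
  [-0.19,-0.21,0.09,0],
])

```text
time: 18.2
ee_pos: [0.303, -0.2602, 0.2025]
tcp_rot: [-174.9, 0.3, -118.8]
wrist_force: [0.2, 0.7, 0.5]
opening: 0.0343
grasp_force: 0.0
```

```bash
python3 - <<'E'
from h import *
s=camera("side"); t=camera("top"); o=get_obs(); print(o["ee_pos"],o["wrist_force"])
W=np.zeros((480,798,3),np.uint8)
W[:,:480]=cv2.resize(t[175:255,258:338],None,fx=6,fy=6,interpolation=cv2.INTER_CUBIC)
W[:,480:]=cv2.resize(s[180:260,295:348],None,fx=6,fy=6,interpolation=cv2.INTER_CUBIC)
cv2.imwrite("pics/c6.png",W[:,:,::-1])
rt=blobs(t,(0,120,60),(6,255,255),(270,190,338,250)); rs=blobs(s,(0,120,60),(6,255,255),(300,180,370,250))
print(rt[:2],rs[:2])
for z in (.125,.134):
    p=onz("top",rt[0][1],z)[:2]; d=p-[.5502,.0554]; print(z,p,np.linalg.norm(d),"swing",(np.degrees(np.arctan2(d[1],d[0]))-164.57)%360*np.pi/180)
p3=tri(rt[0][1],rs[0][1]); print(p3)
q=np.array(p3[0][:2]); print("predicted side grip centre down/up",proj("side",(*q,.1065)),proj("side",(*q,.1155)),"top",proj("side",(*q,.125)),proj("side",(*q,.134)),"bot",proj("side",(*q,.088)),proj("side",(*q,.097)))
E
```

```text
[ 0.30588398 -0.25705287  0.20212386] [ 0.69098123 -0.06124504 -0.5141146 ]
[(24, array([320.79166667, 222.875     ]), ((321.0, 222.5), (5.0, 4.0), 90.0))] [(26, array([338.15384615, 203.76923077]), ((338.5, 204.0), (3.0, 8.0), 0.0))]
0.125 [ 0.49086681 -0.04413947] 0.1158815487839535 swing 1.3025706709819456
0.134 [ 0.48998916 -0.04415981] 0.11635076773964308 swing 1.296180744239088
(array([ 0.49394397, -0.04359428,  0.10636477]), [np.float64(0.0013510126516705094), np.float64(0.0013510126516702008)])
predicted side grip centre down/up [338.51621122 203.79875759] [338.60666671 201.86113721] top [338.70271544 199.80152702] [338.79425031 197.83661421] bot [338.33190541 207.74058517] [338.42129482 205.82980083]
```

View pics/c6.png

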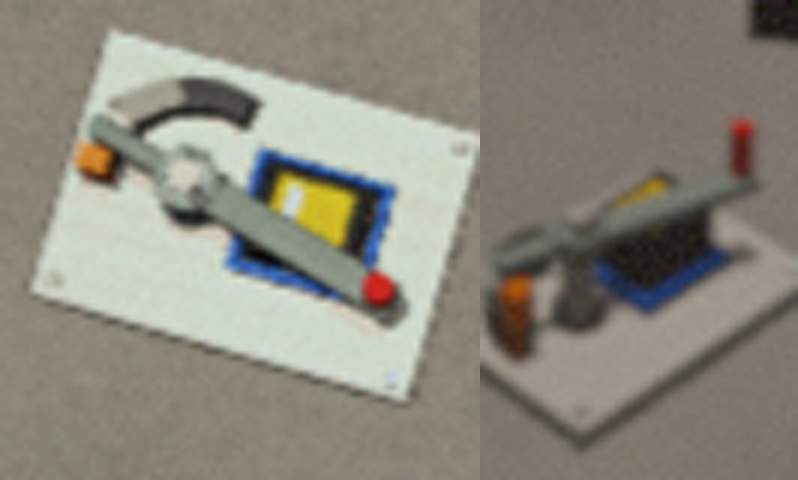

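The grip triangulates to z = 106.4 mm, against 106.5 mm when down. Swing is 1.30, the tail is beside the stop and the module is still seated. The handle is down in the notch, so I'm handing in.

```bash
python3 -c "
from workcell import *
print(job_done())"
```

```text
the job is handed in; nothing more can be done
None
```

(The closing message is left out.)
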